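# Cover the heater block and hold the surface probe on its test spot

### The job

Two loose cover plates lie on the worktop: put the one with the ring marked on its face squarely on the heater block, long edges over long edges and ring upward, and let go of it; leave the other plate where it lies. Then take the spring-tipped surface probe out of its stand and hold it upright with its tip inside the ring, pressed lightly so that the spring tip is about half way in. Finish like that, still holding the probe on the spot.

Things in the scene. Friction and masses are not known exactly. Their poses are not given: they have to be found in the camera images.
- block: heater block: grey metal, 64 (its x) x 50 (its y) x 20 mm high, ribbed long sides, six shallow dark wells marked on its top; lies loose on the worktop, 250 g. Origin: centre of its underside; z up; top face at z = 20 mm.
- cover: cover plate with the ring: bare aluminium, 64 (its x) x 50 (its y) x 10 mm thick, four screw heads at the corners and a dark ring (16 mm inside, 23 mm outside diameter) off its centre; lies flat on the worktop, ring up, 90 g. Origin: centre of its underside; z up. Grip it from above across its 50 mm width.
- spot (a point): centre of the ring on the ringed cover plate's top face, 12 mm along the plate's x and 4 mm along its y from the centre, 10 mm above the underside. Axes as the plate's.
- plain: the other cover plate: same size (64 x 50 x 10 mm) and screws, but no ring; to be left alone. It and the ringed plate may lie in either place. Origin: centre of its underside. A tall machine stands within 0.1 m behind the left-hand place, other equipment under the arm at its start: rise first, then come by x = 0.40, y = 0.06, in front of the machine.
- stand: probe stand, fixed: grey block 50 x 50 mm, 60 mm high, on a foot 76 x 66 x 8 mm, with an upright bore 21 mm wide and 50 mm deep from its top. Origin: centre of its underside; z up.
- probe: surface probe, 130 g, hanging upright in the stand by its collar. Origin: on its axis at the collar underside; z up, away from the tip. Collar 32 mm wide to z = 6 mm; square grip 22 x 22 mm (sides along its x, y) from z = 6 to 66 mm, small button on top to 72 mm; below, a 17 mm barrel and nose to z = -30 mm, then the tip. Lift 50 mm or more to clear the stand.
- tip_point (a point): lowest point of the probe's spring tip, a 6 mm thick round-ended steel pin; 46 mm below the probe's origin when the spring is out. Moves up into the nose as it is pressed; 16 mm of pin shows when out, 2 mm when fully in.
- probe_tip (a joint): how far the spring tip is pressed in, m: 0 = fully out, 0.014 = fully in against its stop. Its spring starts to give at 2 N and takes 0.4 N more per mm (about 5 N half way).
There are look-alikes about, which are no part of the job. Leave any pink look-alike of the cover alone.

How it is judged:
On the way, in this order (a step that is already met when the one before it is completed fails the run):
1. the ringed plate lies squarely on the heater block, let go, with the probe still in its stand (horizontal distance between cover and block below 0.005 m and angle between the x axis of cover and the x axis of block, either way round below 0.1 rad and z of cover in the frame of block between 0.018 and 0.022 m and angle between each of cover, block's own z axis and vertical below 0.05 rad and height (world z) of block below 0.004 m and contact force between the fingers and cover below 0.1 N and linear speed of cover below 0.02 m/s and z of probe in the frame of stand below 0.065 m), for 0.2 s.
2. the probe is lifted clear of its stand in the gripper (z of probe in the frame of stand above 0.1 m and contact force between the fingers and probe above 1 N), for 0.2 s.
At the end, for the whole second after the job is handed in: Ringed plate flat on the block (centres within 5 mm, edges within 6 degrees, either way round), block flat on the worktop; gripper holds the probe upright within 6 degrees, tip within 6 mm of the ring centre, spring tip 3 to 11 mm in, 1.5 to 10 N on the plate, at rest, not touching the stand (horizontal distance between cover and block below 0.005 m and angle between the x axis of cover and the x axis of block, either way round below 0.1 rad and z of cover in the frame of block between 0.018 and 0.022 m and angle between each of cover, block's own z axis and vertical below 0.05 rad and height (world z) of block below 0.004 m and horizontal distance between tip_point and spot below 0.006 m and distance between tip_point and spot below 0.008 m and value of joint probe_tip between 0.003 and 0.011 m and contact force between probe and cover between 1.5 and 10 N and angle between probe's own z axis and vertical below 0.1 rad and contact force between the fingers and probe above 1 N and contact force between probe and stand below 0.05 N and contact force between the fingers and cover below 0.1 N and linear speed of probe below 0.02 m/s); the arm keeps its last pose, push and grip.
It fails at once if the probe is pressed on the plate with more than 20 N (contact force between probe and cover above 20 N).
It fails at once if the plate without a ring is moved more than 25 mm (distance of plain from where it was at the start of the episode above 0.025 m).
It also fails if it takes over 61 s, if anything falls off the work surface, if the arm or the gripper's body presses on something with over 40 N, if the wrist force passes 120 N, or if a joint passes its speed limit or range.

### The arm

A 7-joint arm with a two-finger parallel gripper is mounted at the origin on a cart in front of the work surface, level with it; the furniture and walls round the work are solid. World frame = base frame: x ahead of the robot, y to its left, z up, the work surface at z = 0. Lengths are in m, angles in rad, forces in N, time in s.
With the tool pointing down it reaches from about 0.4 to 0.85 m from the base axis. Payload 4.5 kg.
Tool frame: the origin (TCP) lies where the fingers leave the gripper's body, on its centre line; the fingertips stand 64 mm ahead of it and the grasp point (between the pads) lies 45 mm ahead of it; z points along the fingers, y is the line along which they close (so a half turn about z gives the same grasp; the last joint's range is limited). The gripper opens to 88 mm and grips with 3 to 60 N. Pads are 18 mm wide; open, the fingers measure 123 mm over their backs; the gripper's body (75 mm by 187 mm) begins 45 mm behind the grasp point.
Start: joints at [-1.28, 0.689, -0.195, 1.565, 0.157, 0.902, -0.215], TCP at [0.159, 0.605, 0.303] pointing down, gripper open.
Joint ranges: [-3.01, 3.01], [-0.46, 2.08], [-1.47, 1.51], [0.13, 2.56], [-1, 4.14], [0.04, 2.09], [-2.66, 2.66]. Speed limits (rad/s): [2.57, 2.57, 3.14, 3.14, 3.14, 3.14, 3.14].

### API

Orientations are given as a unit quaternion [x, y, z, w].
In Python, from plant import r gives the robot as it stands.
- The arm moves only by the tool play_rows, never from a script. Its arguments are lists of equal length, an entry for each row: "translation": the shift along the tool's x, y, z in m, a list of three; "delta_rot": the turn, a rotation vector about the tool's x, y, z in degrees, a list of three; "grip": the opening, from -1 (shut) to 1 (fully open). In form: {"translation": [[x, y, z], ...], "delta_rot": [[rx, ry, rz], ...], "grip": [grip, ...]}. A call has 1 to 20 rows; each row shifts and turns the commanded pose from where the row before left it, along the tool's axes as they then stand; what a row does not reach is not made up. A row lasts 1/8 s, in which the tool goes at most 62.5 mm and 10.7 degrees, less where a joint would pass 70% of its speed; a pose out of reach is approached as far as the arm can. A call with a gripper value outside its range is refused whole. The fingers move at their own pace and stop on an object; "squeeze" is the grip in N (left out, the last holds). Time passes only in rows, so rows that do not move let the fingers close. It gives the time, the measured TCP pose, the force, the opening and the grip force at its end, in the units of the state.
- r.get_state(): the state, without advancing time (a new reading comes with each control period).
- r.snapshot(name): name is "scene" or "top"; returns the picture (384x512x3 uint8, blue, green, red); there is no depth.
- r.get_calibration(name): a dict with "intrinsics" (3x3 intrinsics, pixels), "eye" and "rotation" of the camera in the world. Camera axes: x right, y up, looking along -z (the intrinsics and any distortion apply to the point x, -y, -z); pixel columns grow to the right and rows downward; lengths in m; the calibration is good to about 2 mm. A picture is of the moment at which its call begins. get_calibration takes no time and is no camera call.
- r.finish_job(): hands the job in; it is judged then, once.
Trained networks look in the newest picture that a camera, given by its name, has taken for a name from the list of things; names that differ only in an ending like _2 or _b are one class to them, and where a whole thing is asked for, a point or a joint stands for the part that bears it (a point fixed in the world has none). Each returns a list of dicts, best first, with "confidence" (0 to 1); they miss things now and then, are a little off and sometimes report something else, mostly with a low value. They report only what shows in the picture. A call takes as long as a camera call. They do not tell look-alikes from the thing itself.
- r.look_for(camera, target): "point" ([x, y, z] in m, in world coordinates, good to about 4 mm: the middle of the surface that is visible of it).
- r.silhouettes(camera, target): "pixels" (384x512 bool, what is visible of it).
The state is a dict: "clock": time; "q": joint angles; "qd": joint speeds; "joint_torque": joint torques, N m; "tool_pos": TCP position; "eef_rot": TCP orientation; "contact_force": force on the tool from outside, world axes, zero at the start; "moment": the same for the moment, N m; "opening": opening from 0.0 (shut) to 1.0 (fully open); "finger_force": force on a finger pad.
Only numpy, scipy, OpenCV 4.12 (cv2) and the standard library are available. Lean on these libraries where they do the work, as an engineer would, in place of code of your own. Each camera call takes 0.05 s, during which the arm holds its last target. There are 200 camera calls.

## Working session

There is one attempt and no reset: what is moved stays moved. The work goes in short steps, Python scripts to look and compute and a tool call to move; the robot and the scene stay as the last step left them, time stands still between calls to the robot, and variables do not carry over. Pictures are saved under pics/ and viewed, at most 12 in all, crops included, and the job is handed in when it is done.

Besides the shell and the picture viewer there is one more tool, called after "Emit:" as name(argument=value, ...) on one line, values as JSON. play_rows: Moves the arm, as the interface text tells. Its arguments: {"type":"object","properties":{"translation":{"type":"array","items":{"type":"array","items":{"type":"number"}}},"delta_rot":{"type":"array","items":{"type":"array","items":{"type":"number"}}},"grip":{"type":"array","items":{"type":"number"}},"squeeze":{"type":"number"}},"required":["translation","delta_rot","grip"]}

```bash
mkdir -p pics; ls
python3 - <<'E'
from plant import r
import cv2,numpy as np
s=r.get_state();print({k:np.round(v,3) for k,v in s.items()})
for c in ("scene","top"):
    im=r.snapshot(c);cv2.imwrite(f"pics/{c}0.png",im)
    k=r.get_calibration(c);print(c,{a:np.round(b,3).tolist() if not isinstance(b,str) else b for a,b in k.items()})
    for t in ("block","cover","plain","stand","probe","spot"):
        for d in r.look_for(c,t): print(c,t,np.round(d["point"],3),round(d["confidence"],2))
E
```

```text
pics
{'clock': np.float64(0.0), 'q': array([-1.28 ,  0.69 , -0.195,  1.566,  0.157,  0.902, -0.215]), 'qd': array([-0.001,  0.   , -0.   , -0.002, -0.001, -0.001,  0.002]), 'joint_torque': array([-1.0000e-03, -5.2756e+01, -1.2670e+00, -1.5343e+01, -5.3000e-02,
        7.0000e-03,  0.0000e+00]), 'tool_pos': array([0.159, 0.604, 0.302]), 'eef_rot': array([ 0.128,  0.992, -0.001, -0.   ]), 'contact_force': array([ 0.387, -0.35 ,  0.151]), 'moment': array([-0.016, -0.016,  0.017]), 'finger_force': np.float64(0.0), 'opening': np.float64(0.998)}
scene {'intrinsics': [[499.723, 0.0, 260.723], [0.0, 499.723, 189.494], [0.0, 0.0, 1.0]], 'eye': [-0.147, -0.938, 0.887], 'rotation': [0.429, -0.127, -0.232, 0.864]}
scene block [ 0.565 -0.105  0.022] 0.93
scene cover [0.415 0.079 0.01 ] 0.79
scene cover [0.231 0.305 0.012] 0.51
scene plain [0.362 0.263 0.006] 0.58
scene stand [ 0.606 -0.307  0.036] 0.59
scene probe [ 0.62  -0.299  0.097] 0.87
scene spot [0.234 0.302 0.011] 0.66
scene spot [0.416 0.071 0.01 ] 0.51
top {'intrinsics': [[447.94, 0.0, 253.435], [0.0, 447.94, 191.19], [0.0, 0.0, 1.0]], 'eye': [0.301, -0.018, 1.222], 'rotation': [-0.045, 0.046, 0.714, -0.697]}
top block [ 0.57  -0.102  0.022] 0.79
top cover [0.423 0.086 0.012] 0.96
top cover [0.236 0.31  0.011] 0.73
top plain [0.364 0.269 0.012] 0.83
top stand [ 0.607 -0.279  0.037] 0.75
top probe [ 0.62  -0.283  0.113] 0.56
top probe [0.421 0.084 0.011] 0.53
top spot [0.234 0.309 0.009] 0.93
top spot [0.422 0.08  0.013] 0.9
```

View pics/scene0.png

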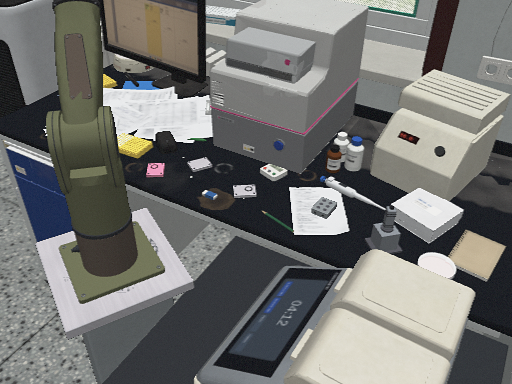

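View pics/top0.png

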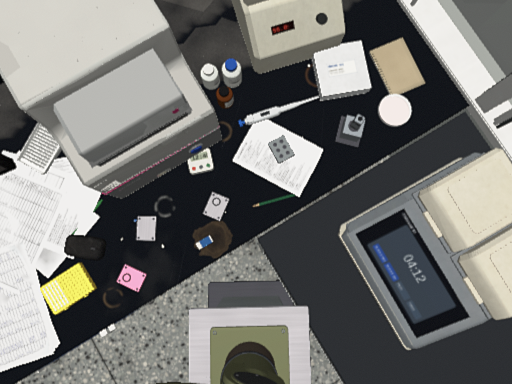

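The scene shows three candidates. The bare plate at top (216,206) / scene (244,190) has a ring. The bare plate at top (146,228) / scene (200,164) has none. The pink plate at top (131,277) / scene (155,170) is a look-alike. The first fits the description, so I'll confirm it in a crop and measure.

```bash
cat > h.py <<'E'
from plant import r
import cv2,numpy as np
from scipy.spatial.transform import Rotation as R
def ray(c,uv):
    k=r.get_calibration(c);K=np.array(k["intrinsics"]);q=np.array(k["rotation"])
    M=R.from_quat(q).as_matrix() if q.shape==(4,) else q
    p=np.linalg.inv(K)@np.array([uv[0],uv[1],1.]);return np.array(k["eye"]),M@(p*[1,-1,-1])
def onz(c,uv,z):
    e,d=ray(c,uv);return e+d*(z-e[2])/d[2]
def proj(c,P):
    k=r.get_calibration(c);M=R.from_quat(k["rotation"]).as_matrix()
    p=(M.T@(np.array(P)-k["eye"]))*[1,-1,-1];p=np.array(k["intrinsics"])@p;return p[:2]/p[2]
def tri(a,b):
    (e1,d1),(e2,d2)=a,b;A=np.c_[d1,-d2];t=np.linalg.lstsq(A,e2-e1,rcond=None)[0]
    return (e1+d1*t[0]+e2+d2*t[1])/2,np.linalg.norm(e1+d1*t[0]-e2-d2*t[1])
def rect(c,m,z):
    m=m.astype(np.uint8);cs=max(cv2.findContours(m,0,cv2.CHAIN_APPROX_NONE)[0],key=cv2.contourArea)
    P=np.array([onz(c,u,z)[:2] for u in cs[:,0].astype(float)])
    (x,y),(w,h),a=cv2.minAreaRect((P*1000).astype(np.float32))
    if w<h:a+=90;w,h=h,w
    return np.round([x,y,w,h,(a+90)%180-90],1)
E
python3 - <<'E'
from h import *
for c in("top","scene"):
    im=r.snapshot(c)
    for t,z in(("cover",.01),("block",.02),("plain",.01),("probe",.07),("stand",.06)):
        for d in r.silhouettes(c,t):
            m=d["pixels"];y,x=np.nonzero(m);print(c,t,round(d["confidence"],2),[x.mean().round(1),y.mean().round(1)],m.sum(),rect(c,m,z))
    if c=="top":
        f=lambda x,y,s:cv2.resize(im[y-s:y+s,x-s:x+s],(400,400),interpolation=cv2.INTER_CUBIC)
        cv2.imwrite("pics/crop.png",np.hstack([f(216,206,25),f(316,140,60)]))
E
```

```text
top cover 0.76 [np.float64(131.9), np.float64(277.5)] 476 [235.9 306.7  67.5  51.   62.9]
top cover 0.73 [np.float64(215.4), np.float64(206.6)] 452 [420.1  81.9  65.1  52.5 -23.3]
top block 0.86 [np.float64(280.4), np.float64(149.2)] 450 [571.9 -99.2  66.5  53.   27. ]
top plain 0.92 [np.float64(146.1), np.float64(228.5)] 486 [364.8 269.8  61.9  55.   -1.4]
top probe 0.72 [np.float64(355.9), np.float64(123.2)] 174 [ 626.2 -298.6   50.2   28.   -46.4]
top stand 0.85 [np.float64(348.0), np.float64(133.2)] 521 [ 608.2 -282.2   79.3   64.6  -15.8]
scene cover 0.49 [np.float64(244.0), np.float64(190.8)] 280 [418.6  74.4  67.1  57.8 -29. ]
scene block 0.9 [np.float64(323.5), np.float64(207.3)] 392 [ 567.6 -108.    88.5   57.5   27.7]
scene plain 0.73 [np.float64(199.9), np.float64(163.8)] 211 [365.8 262.   63.8  62.5   3.5]
scene probe 0.73 [np.float64(388.5), np.float64(218.9)] 297 [ 645.3 -273.6  114.6   28.5   39.9]
scene stand 0.81 [np.float64(383.9), np.float64(239.8)] 736 [ 594.  -317.   106.    88.9   40. ]
```

View pics/crop.png

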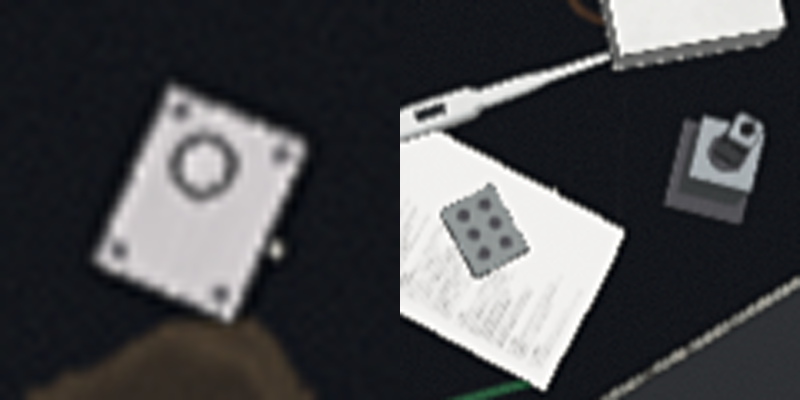

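The crop confirms the bare plate at top (216,206) carries the ring, at about (216.5,201.6). The stand and probe are at about (348,133) / (357,122). There is a small light speck by the plate's right long edge, at about (225,212). Next I'll fit box models in both views.

```bash
cat > fit.py <<'E'
from h import *
from scipy.optimize import minimize
def box(x0,x1,y0,y1,z0,z1): return np.array([[x,y,z] for x in(x0,x1) for y in(y0,y1) for z in(z0,z1)])
def cyl(rad,z0,z1): return np.array([[rad*np.cos(a),rad*np.sin(a),z] for a in np.linspace(0,6.28,24) for z in(z0,z1)])
PL=[box(-.032,.032,-.025,.025,0,.01)];BL=[box(-.032,.032,-.025,.025,0,.02)]
ST=[box(-.025,.025,-.025,.025,0,.06),box(-.038,.038,-.033,.033,0,.008)]
PR=[cyl(.016,0,.006),box(-.011,.011,-.011,.011,.006,.066),cyl(.006,.066,.072)]
S=6
def render(c,parts,p,shape,off):
    im=np.zeros((shape[0]*S,shape[1]*S),np.uint8);Rz=R.from_euler('z',p[2]).as_matrix()
    z=p[3] if len(p)>3 else 0
    for V in parts:
        uv=np.array([proj(c,Rz@v+[p[0],p[1],z]) for v in V]);uv=((uv-off+.5)*S*16)
        cv2.fillConvexPoly(im,cv2.convexHull(uv.astype(np.int32)),1,shift=4)
    return cv2.resize(im.astype(np.float32),shape[::-1],interpolation=cv2.INTER_AREA)
def fit(parts,masks,p0,z=None):
    crops=[]
    for c,m in masks.items():
        y,x=np.nonzero(m>.5);a,b=y.min()-8,x.min()-8;crops.append((c,m[a:y.max()+9,b:x.max()+9].astype(np.float32),np.array([b,a])))
    def f(q):
        p=np.array(q)/[100,100,2]+0 if len(q)==3 else np.array(q)/[100,100,2,100]
        if z is not None:p=np.r_[p[:3],z]
        return sum(((render(c,parts,p,m.shape,o)-m)**2).sum() for c,m,o in crops)
    sc=np.array([100,100,2,100])[:len(p0)];q0=np.array(p0)*sc
    best=None
    for dy in(-.2,0,.2):
        q=q0.copy();q[2]+=dy
        s=minimize(f,q,method="Nelder-Mead",options=dict(initial_simplex=np.vstack([q]+[q+.5*e for e in np.eye(len(q))]),xatol=.005,fatol=.05,maxiter=250))
        if best is None or s.fun<best.fun:best=s
    return np.round(best.x/sc,4),round(best.fun,1)
def best(c,t,near):
    ds=r.silhouettes(c,t);
    return min((d["pixels"] for d in ds),key=lambda m:np.hypot(*(np.argwhere(m).mean(0)[::-1]-proj(c,near)))) if ds else None
E
cat > m1.py <<'E'
from fit import *
T=dict(cover=(PL,[.42,.082,-.4],.0),plain=(PL,[.364,.267,0],0),block=(BL,[.57,-.1,.48],0),stand=(ST,[.607,-.285,-.3],0),probe=(PR,[.61,-.28,-.3],.06))
M={t:{} for t in T}
for c in("top","scene"):
    im=r.snapshot(c);cv2.imwrite(f"pics/{c}1.png",im)
    for t,(pt,p0,z) in T.items():
        m=best(c,t,[p0[0],p0[1],z+.02])
        if m is not None:M[t][c]=m.astype(np.float32)
for t,(pt,p0,z) in T.items():
    for c in M[t]: print(t,c,*fit(pt,{c:M[t][c]},p0,z))
    print(t,"both",*fit(pt,M[t],p0+[z]))
E
python3 m1.py
python3 - <<'E'
import cv2,numpy as np
s=cv2.imread("pics/scene1.png")
f=lambda x,y,n:cv2.resize(s[y-n:y+n,x-n:x+n],(400,400),interpolation=cv2.INTER_CUBIC)
cv2.imwrite("pics/crop2.png",np.hstack([f(244,190,25),f(384,228,32)]))
E
```

```text
cover top [ 0.4212  0.0819 -0.3969] 15.3Traceback (most recent call last):
  File "m1.py", line 10, in <module>
    for c in M[t]: print(t,c,*fit(pt,{c:M[t][c]},p0,z))
                              ~~~^^^^^^^^^^^^^^^^^^^^^
  File "fit.py", line 28, in fit
    s=minimize(f,q,method="Nelder-Mead",options=dict(initial_simplex=np.vstack([q]+[q+.5*e for e in np.eye(len(q))]),xatol=.005,fatol=.05,maxiter=250))
    res = _minimize_neldermead(fun, x0, args, callback, bounds=bounds,
                               **options)
    fxcc = func(xcc)
    fx = function(np.copy(x), *(wrapper_args + args))
  File "fit.py", line 23, in f
    return sum(((render(c,parts,p,m.shape,o)-m)**2).sum() for c,m,o in crops)
  File "fit.py", line 23, in <genexpr>
    return sum(((render(c,parts,p,m.shape,o)-m)**2).sum() for c,m,o in crops)
                 ~~~~~~^^^^^^^^^^^^^^^^^^^^^
  File "fit.py", line 13, in render
    uv=np.array([proj(c,Rz@v+[p[0],p[1],z]) for v in V]);uv=((uv-off+.5)*S*16)
                 ~~~~^^^^^^^^^^^^^^^^^^^^^^
  File "h.py", line 11, in proj
    k=r.get_calibration(c);M=R.from_quat(k["rotation"]).as_matrix()
ValueError: time passes only in moves, steps and waits
```

View pics/crop2.png

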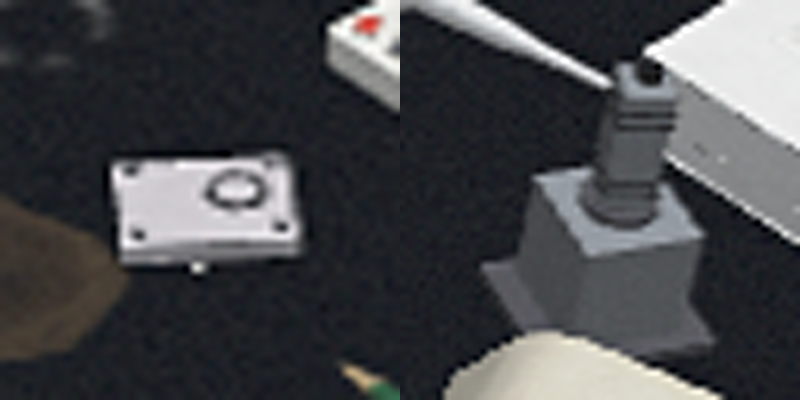

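The scene crop shows the ringed plate at scene (244,190), with the speck on the table under its near long side. The probe is in the stand at (388,219). My fit called get_calibration too often, so I'll cache it.

```bash
sed -i 's/r\.get_calibration(c)/cal(c)/' h.py; sed -i '1a from functools import lru_cache\n@lru_cache\ndef cal(c): return r.get_calibration(c)' h.py; time python3 m1.py
```

```text
cover top [ 0.4231  0.0811 -0.4426] 43.5
cover scene [ 0.4203  0.0821 -0.4229] 18.9
cover both [ 0.4214  0.0821 -0.4418 -0.0007] 67.7
plain top [ 0.3663  0.2705 -0.0219] 17.1
plain scene [ 0.3647  0.273  -0.0389] 16.7
plain both [ 0.3657  0.2705 -0.0187  0.0013] 39.7
block top [ 0.5741 -0.1     0.4675] 17.1
block scene [ 0.574  -0.1008  0.573 ] 43.9
block both [ 0.5744 -0.1004  0.4709 -0.0014] 67.4
stand scene [ 0.6227 -0.2918 -0.2845] 234.6
stand both [ 0.6304 -0.2863 -0.2983 -0.0073] 232.1
probe top [ 0.5901 -0.2593 -1.517 ] 323.0
probe scene [ 0.622 -0.293 -0.649] 14.6
probe both [ 0.6413 -0.2763  0.4459  0.0388] 503.5
real	0m10.740s
user	0m7.893s
sys	0m0.116s
```

```bash
cat > m2.py <<'E'
from fit import *
T=dict(cover=(PL,[.4215,.082,-.42],.0),block=(BL,[.574,-.1,.48],0),stand=(ST,[.622,-.292,-.3],0),probe=(PR,[.622,-.292,-.3],.06))
for t,(pt,p0,z) in T.items():
    for c in("top","scene"):
        out=[]
        for i in range(4):
            r.snapshot(c);m=best(c,t,[p0[0],p0[1],z+.02])
            if m is not None and m.sum()>100:
                p,f=fit(pt,{c:m.astype(np.float32)},p0,z);out.append([*p[:3],f])
        print(t,c,np.round(out,3).tolist())
E
python3 m2.py
```

```text
cover top [[0.421, 0.081, -0.403, 23.0], [0.42, 0.081, -0.413, 15.1], [0.422, 0.082, -0.437, 21.4], [0.421, 0.082, -0.5, 60.8]]
cover scene [[0.419, 0.081, -0.5, 22.0], [0.421, 0.082, -0.438, 12.0], [0.422, 0.082, -0.52, 190.0], [0.421, 0.082, -0.412, 23.6]]
block top [[0.574, -0.1, 0.484, 10.6], [0.574, -0.1, 0.445, 34.6], [0.573, -0.1, 0.492, 30.8], [0.576, -0.1, 0.449, 13.5]]
block scene [[0.575, -0.1, 0.491, 27.9], [0.576, -0.1, 0.516, 15.7], [0.574, -0.1, 0.485, 15.4]]
stand top [[0.622, -0.291, -0.24, 163.9], [0.621, -0.294, -0.29, 193.6], [0.622, -0.294, -0.262, 170.5], [0.622, -0.294, -0.268, 169.4]]
stand scene [[0.623, -0.291, -0.345, 247.3], [0.623, -0.291, -0.297, 221.7], [0.623, -0.293, -0.277, 220.7], [0.624, -0.29, -0.39, 266.5]]
probe top [[0.621, -0.294, -0.458, 7.4], [0.621, -0.294, -0.472, 8.5], [0.622, -0.292, -0.4, 390.0]]
probe scene [[0.622, -0.291, -0.575, 20.2], [0.621, -0.293, -0.583, 20.9]]
```

Emit:
play_rows(translation=[[0,0,-0.05],[0,0,-0.05],[-0.027,-0.032,0],[-0.027,-0.032,0],[-0.027,-0.032,0],[-0.027,-0.032,0],[-0.027,-0.032,0],[-0.027,-0.032,0],[-0.027,-0.032,0],[-0.025,-0.032,0],[0,0,0]], delta_rot=[[0,0,0],[0,0,0],[0,0,0],[0,0,0],[0,0,0],[0,0,0],[0,0,0],[0,0,0],[0,0,0],[0,0,0],[0,0,0]], grip=[1,1,1,1,1,1,1,1,1,1,1])

```text
clock: 7.08
tool_pos: [0.3019, 0.2997, 0.4028]
eef_rot: [0.131, 0.991, -0.001, 0.0]
contact_force: [-0.2, 1.0, -0.7]
opening: 1.002
finger_force: 0.0
```

```bash
cat > go.py <<'E'
# usage: go.py x y z yaw(tool y axis, rad)
import sys
from h import *
s=r.get_state();Q=R.from_quat(s["eef_rot"]);p=np.array(s["tool_pos"])
x,y,z,w=map(float,sys.argv[1:5])
yh=np.array([np.cos(w),np.sin(w),0]);zh=np.array([0,0,-1.]);T=R.from_matrix(np.c_[np.cross(yh,zh),yh,zh])
print("t",round(s["clock"],2),"p",p.round(4),"yaw",round(np.arctan2(*Q.as_matrix()[1::-1,1]),4),"q",np.round(s["q"],2),"F",np.round(s["contact_force"],1),"open",round(s["opening"],3),"ff",s["finger_force"])
d=np.array([x,y,z])-p
print("shift before turn",Q.inv().apply(d).round(4),"after turn",T.inv().apply(d).round(4),"turn deg",np.degrees((Q.inv()*T).as_rotvec()).round(2))
E
python3 go.py .421 .0815 .25 1.15
```

```text
t 7.08 p [0.3019 0.2997 0.4028] yaw 1.3083 q [-0.74  0.29 -0.2   1.98  0.08  0.88  0.33] F [-0.2  1.  -0.7] open 1.002 ff 0.0
shift before turn [-0.1715 -0.1796  0.1533] after turn [-0.1979 -0.1505  0.1528] turn deg [-0.07  0.06  9.07]
```

Emit:
play_rows(translation=[[0,0,0],[-0.033,-0.025,0],[-0.033,-0.025,0],[-0.033,-0.025,0],[-0.033,-0.025,0],[-0.033,-0.025,0],[-0.033,-0.0255,0],[0,0,0.04],[0,0,0.04],[0,0,0.04],[0,0,0.04],[0,0,0.04],[0,0,0.04],[0,0,0.04],[0,0,0],[0,0,0]], delta_rot=[[0,0,9.1],[0,0,0],[0,0,0],[0,0,0],[0,0,0],[0,0,0],[0,0,0],[0,0,0],[0,0,0],[0,0,0],[0,0,0],[0,0,0],[0,0,0],[0,0,0],[0,0,0],[0,0,0]], grip=[1,1,1,1,1,1,1,1,1,1,1,1,1,1,1,1])

```text
clock: 9.07
tool_pos: [0.4227, 0.086, 0.1239]
eef_rot: [0.206, 0.979, 0.001, 0.001]
contact_force: [-0.4, -0.1, -0.0]
opening: 1.002
finger_force: 0.0
```

```bash
python3 go.py .421 .0815 .067 1.15
python3 - <<'E'
from h import *
s=r.snapshot("scene")[130:230,180:310];cv2.imwrite("pics/c3.png",cv2.resize(s,None,fx=5,fy=5,interpolation=cv2.INTER_CUBIC))
E
```

```text
t 9.07 p [0.4227 0.086  0.1239] yaw 1.1559 q [-0.3   0.82 -0.01  2.27  0.11  0.04  0.74] F [-0.4 -0.1 -0. ] open 1.002 ff 0.0
shift before turn [-0.0002 -0.005   0.0569] after turn [-0.0003 -0.0048  0.0569] turn deg [0.15 0.1  0.34]
```

View pics/c3.png

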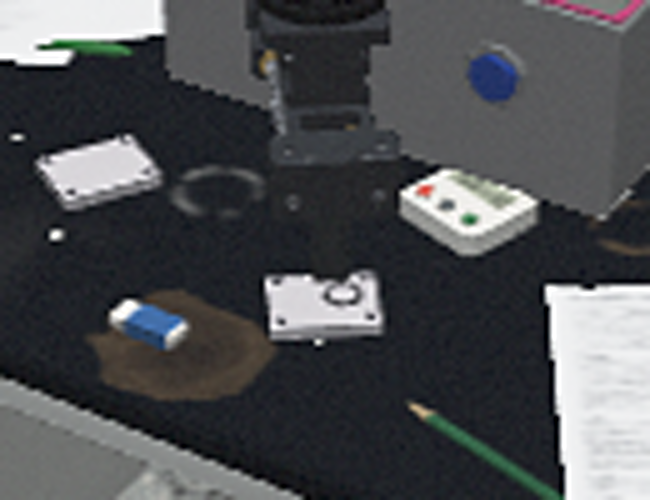

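The crop shows the gripper above the ringed plate (crop (325,305)), fingers straddling its width and nothing in the way. The small blue/white thing at (150,320) is well clear. q6 is near its limit, so I'll go down slowly.

Emit:
play_rows(translation=[[0,-0.0045,0.01],[0,0,0.015],[0,0,0.015],[0,0,0.01],[0,0,0],[0,0,0]], delta_rot=[[0,0,0],[0,0,0],[0,0,0],[0,0,0],[0,0,0],[0,0,0]], grip=[1,1,1,1,1,1])

```text
clock: 9.88
tool_pos: [0.4289, 0.0822, 0.094]
eef_rot: [0.206, 0.978, -0.004, -0.007]
contact_force: [-0.3, 0.2, 0.6]
opening: 0.996
finger_force: 0.0
```

```bash
python3 go.py .421 .0815 .067 1.15
```

```text
t 9.88 p [0.4289 0.0822 0.094 ] yaw 1.1549 q [-0.26  0.89 -0.05  2.25  1.13  0.04 -0.27] F [-0.3  0.2  0.6] open 0.996 ff 0.0
shift before turn [ 0.0066 -0.0036  0.0271] after turn [ 0.0069 -0.0039  0.027 ] turn deg [-0.56 -0.68  0.28]
```

Emit:
play_rows(translation=[[0.003,-0.002,0.006],[0.002,-0.002,0.006],[0.002,0,0.006],[0,0,0.005],[0,0,0],[0,0,0]], delta_rot=[[-0.5,-0.6,0.2],[0,0,0],[0,0,0],[0,0,0],[0,0,0],[0,0,0]], grip=[1,1,1,1,1,1])

```text
clock: 10.62
tool_pos: [0.4172, 0.0795, 0.0727]
eef_rot: [0.207, 0.978, -0.008, -0.012]
contact_force: [0.2, -0.4, -0.2]
opening: 1.003
finger_force: 0.0
```

```bash
python3 go.py .421 .0815 .067 1.15
```

```text
t 10.62 p [0.4172 0.0795 0.0727] yaw 1.1547 q [-0.15  0.94 -0.23  2.27  1.71  0.19 -0.85] F [ 0.2 -0.4 -0.2] open 1.003 ff 0.0
shift before turn [-0.0028  0.0034  0.0056] after turn [-0.0026  0.0033  0.0057] turn deg [-1.15 -1.2   0.26]
```

Emit:
play_rows(translation=[[-0.002,0.003,0.003],[0,0,0.003],[0,0,0],[0,0,0]], delta_rot=[[-1.1,-1.2,0.2],[0,0,0],[0,0,0],[0,0,0]], grip=[1,1,1,1])

```text
clock: 11.12
tool_pos: [0.4201, 0.0815, 0.0664]
eef_rot: [0.208, 0.978, -0.001, -0.0]
contact_force: [-0.3, -0.7, 0.6]
opening: 1.0
finger_force: 0.0
```

```bash
python3 go.py .421 .0815 .067 1.15
```

```text
t 11.12 p [0.4201 0.0815 0.0664] yaw 1.1515 q [-0.09  0.97 -0.34  2.28  1.82  0.29 -0.96] F [-0.3 -0.7  0.6] open 1.0 ff 0.0
shift before turn [-0.0008  0.0004 -0.0006] after turn [-0.0008  0.0004 -0.0006] turn deg [-0.08 -0.01  0.09]
```

Good pose. Close with a moderate squeeze.

Emit:
play_rows(translation=[[0,0,0],[0,0,0],[0,0,0],[0,0,0],[0,0,0],[0,0,0],[0,0,0],[0,0,0]], delta_rot=[[0,0,0],[0,0,0],[0,0,0],[0,0,0],[0,0,0],[0,0,0],[0,0,0],[0,0,0]], grip=[0,-0.2,-0.2,-0.2,-0.2,-0.2,-0.2,-0.2], squeeze=20)

```text
clock: 12.12
tool_pos: [0.4201, 0.0816, 0.0664]
eef_rot: [0.208, 0.978, -0.0, -0.0]
contact_force: [0.2, 0.0, 0.6]
opening: 0.561
finger_force: 20.0
```

Emit:
play_rows(translation=[[0,0,-0.01],[0,0,-0.02],[0,0,-0.03],[0,0,-0.03],[0,0,0],[0,0,0]], delta_rot=[[0,0,0],[0,0,0],[0,0,0],[0,0,0],[0,0,0],[0,0,0]], grip=[-0.2,-0.2,-0.2,-0.2,-0.2,-0.2])

```text
clock: 12.88
tool_pos: [0.422, 0.0808, 0.1443]
eef_rot: [0.209, 0.978, -0.001, 0.003]
contact_force: [0.5, -0.5, -1.4]
opening: 0.562
finger_force: 20.0
```

```bash
python3 go.py .574 -.1 .16 -1.085
```

```text
t 12.88 p [0.422  0.0808 0.1443] yaw 1.1501 q [-0.1   0.78 -0.32  2.26  1.12  0.26 -0.28] F [ 0.5 -0.5 -1.4] open 0.562 ff 19.999636709690094
shift before turn [-0.2127 -0.103  -0.0142] after turn [ 0.05    0.2309 -0.0157] turn deg [  0.42   0.23 128.06]
```

Emit:
play_rows(translation=[[-0.018,-0.009,-0.01],[-0.03,-0.0145,-0.01],[-0.03,-0.0145,-0.01],[-0.03,-0.0145,0],[-0.03,-0.0145,0],[-0.03,-0.0145,0],[-0.03,-0.0145,0],[-0.0145,-0.007,0],[0,0,0]], delta_rot=[[0,0,0],[0,0,0],[0,0,0],[0,0,0],[0,0,0],[0,0,0],[0,0,0],[0,0,0],[0,0,0]], grip=[-0.2,-0.2,-0.2,-0.2,-0.2,-0.2,-0.2,-0.2,-0.2])

```text
clock: 14.0
tool_pos: [0.5736, -0.1012, 0.1743]
eef_rot: [0.21, 0.978, -0.002, 0.003]
contact_force: [0.0, 0.1, -1.5]
opening: 0.562
finger_force: 20.0
```

```bash
python3 go.py .574 -.1 .16 -1.085;python3 go.py .574 -.1 .16 2.056
```

```text
t 14.0 p [ 0.5736 -0.1012  0.1743] yaw 1.1472 q [ 0.46  0.89 -0.65  1.79  0.78  0.74  0.52] F [ 0.   0.1 -1.5] open 0.562 ff 19.999571442604065
shift before turn [0.0002 0.0013 0.0143] after turn [ 0.0009 -0.0009  0.0143] turn deg [  0.32   0.3  127.89]
t 14.0 p [ 0.5736 -0.1012  0.1743] yaw 1.1472 q [ 0.46  0.89 -0.65  1.79  0.78  0.74  0.52] F [ 0.   0.1 -1.5] open 0.562 ff 19.999571442604065
shift before turn [0.0002 0.0013 0.0143] after turn [-0.0009  0.0009  0.0143] turn deg [ -0.25   0.27 -52.07]
```

Emit:
play_rows(translation=[[0,0,0],[0,0,0],[0,0,0],[0,0,0],[0,0,0],[0,0,0],[0,0,0],[0,0,0],[0,0,0]], delta_rot=[[-0.3,0.3,-7.4],[0,0,-7.5],[0,0,-7.5],[0,0,-7.5],[0,0,-7.5],[0,0,-7.5],[0,0,-7.2],[0,0,0],[0,0,0]], grip=[-0.2,-0.2,-0.2,-0.2,-0.2,-0.2,-0.2,-0.2,-0.2])

```text
clock: 15.12
tool_pos: [0.5733, -0.0991, 0.1758]
eef_rot: [-0.241, 0.97, 0.002, 0.002]
contact_force: [0.3, -0.9, -0.3]
opening: 0.565
finger_force: 20.0
```

```bash
python3 go.py .575 -.1 .088 2.056
cat > m3.py <<'E'
from fit import *
import sys
zc=float(sys.argv[1])
T=dict(cover=(PL,[.575,-.1,.485],zc),block=(BL,[.574,-.1,.485],0))
for c in("top","scene"):
    for i in range(2):
        r.snapshot(c)
        for t,(pt,p0,z) in T.items():
            m=best(c,t,[p0[0],p0[1],z+.01])
            if m is not None and m.sum()>100: print(c,t,int(m.sum()),*fit(pt,{c:m.astype(np.float32)},p0,z))
im=r.snapshot("scene");cv2.imwrite(sys.argv[2],cv2.resize(im[130:260,260:420],None,fx=4,fy=4,interpolation=cv2.INTER_CUBIC))
E
python3 m3.py 0.107 pics/c4.png
```

```text
t 15.12 p [ 0.5733 -0.0991  0.1758] yaw 2.0583 q [ 0.57  0.95 -0.88  1.78  0.94  0.88  1.3 ] F [ 0.3 -0.9 -0.3] open 0.565 ff 19.99959111213684
shift before turn [-0.0007 -0.0018  0.0878] after turn [-0.0011 -0.0016  0.0878] turn deg [0.14 0.22 0.13]
top cover 154 [ 0.5727 -0.0991  0.5018] 353.0
top block 127 [ 0.5783 -0.1072  0.1322] 223.4
top cover 141 [ 0.5746 -0.0998  0.5403] 367.1
top block 134 [ 0.577  -0.1044  0.2397] 231.8
scene cover 258 [ 0.5717 -0.0942  0.8109] 59.5
scene block 396 [ 0.5752 -0.0985  0.4696] 9.3
scene cover 276 [ 0.5722 -0.0928  0.7472] 46.5
scene block 410 [ 0.5742 -0.101   0.4341] 19.8
```

View pics/c4.png

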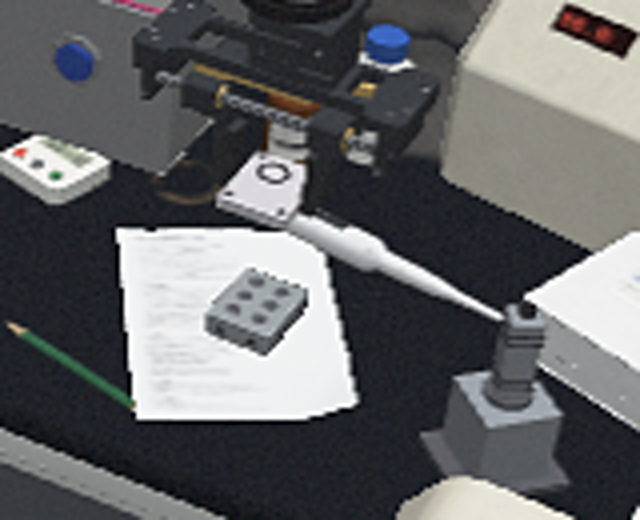

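The crop shows the plate held level, ring up, with its long edges parallel to the block (crop (262,185) vs (258,308)). Lowering it now.

Emit:
play_rows(translation=[[-0.001,-0.0012,0.02],[0,0,0.025],[0,0,0.02],[0,0,0.012],[0,0,0.006],[0,0,0.003],[0,0,0.002],[0,0,0],[0,0,0]], delta_rot=[[0.1,0.2,0.1],[0,0,0],[0,0,0],[0,0,0],[0,0,0],[0,0,0],[0,0,0],[0,0,0],[0,0,0]], grip=[-0.2,-0.2,-0.2,-0.2,-0.2,-0.2,-0.2,-0.2,-0.2])

```text
clock: 16.9
tool_pos: [0.5755, -0.1001, 0.0885]
eef_rot: [-0.241, 0.971, 0.0, 0.001]
contact_force: [-0.4, -0.3, -2.3]
opening: 0.565
finger_force: 20.0
```

```bash
python3 go.py .5745 -.1 .0866 2.056
```

```text
t 16.9 p [ 0.5755 -0.1001  0.0885] yaw 2.0575 q [ 0.52  1.07 -0.78  1.8   1.09  0.77  1.19] F [-0.4 -0.3 -2.3] open 0.565 ff 19.99965637922287
shift before turn [0.0008 0.0006 0.0019] after turn [0.0008 0.0006 0.0019] turn deg [0.01 0.09 0.09]
```

Emit:
play_rows(translation=[[0.001,0.0005,0.001],[0,0,0.001],[0,0,0.0005],[0,0,0],[0,0,0]], delta_rot=[[0,0,0],[0,0,0],[0,0,0],[0,0,0],[0,0,0]], grip=[-0.2,-0.2,-0.2,-0.2,-0.2])

```text
clock: 17.52
tool_pos: [0.574, -0.1001, 0.0865]
eef_rot: [-0.241, 0.971, 0.0, 0.0]
contact_force: [-1.4, -0.3, 6.6]
opening: 0.569
finger_force: 20.0
```

```bash
python3 go.py .5745 -.1 .0866 2.056
```

```text
t 17.52 p [ 0.574  -0.1001  0.0865] yaw 2.0577 q [ 0.52  1.08 -0.77  1.81  1.1   0.76  1.19] F [-1.4 -0.3  6.6] open 0.569 ff 20.00049591064453
shift before turn [-0.0005 -0.0001 -0.0001] after turn [-0.0005 -0.0001 -0.0001] turn deg [-0.01  0.05  0.1 ]
```

Emit:
play_rows(translation=[[0,0,0],[0,0,0],[0,0,0],[0,0,0],[0,0,0],[0,0,-0.02],[0,0,-0.04],[0,0,-0.05],[0,0,-0.04],[0,0,0],[0,0,0]], delta_rot=[[0,0,0],[0,0,0],[0,0,0],[0,0,0],[0,0,0],[0,0,0],[0,0,0],[0,0,0],[0,0,0],[0,0,0],[0,0,0]], grip=[0.3,0.6,0.6,0.6,0.6,0.6,0.6,0.6,0.6,0.6,0.6])

```text
clock: 18.9
tool_pos: [0.5737, -0.1005, 0.236]
eef_rot: [-0.241, 0.971, 0.0, 0.0]
contact_force: [-0.7, 0.2, -0.6]
opening: 0.795
finger_force: 0.0
```

```bash
python3 go.py .6217 -.293 .26 1.07; python3 go.py .6217 -.293 .26 -.5; python3 m3.py 0.02 pics/c5.png
python3 - <<'E'
from h import *
for z in(0,.1,.15): print(z,[onz("top",u,z).round(3)[:2].tolist() for u in((417,180),(372,200),(315,68),(370,80),(335,98))])
E
```

```text
t 18.9 p [ 0.5737 -0.1005  0.236 ] yaw 2.0576 q [ 0.6   0.88 -0.93  1.74  0.84  0.98  1.38] F [-0.7  0.2 -0.6] open 0.795 ff 0.0
shift before turn [ 0.0476 -0.1926 -0.024 ] after turn [-0.1345 -0.1458 -0.024 ] turn deg [1.000e-02 3.000e-02 5.659e+01]
t 18.9 p [ 0.5737 -0.1005  0.236 ] yaw 2.0576 q [ 0.6   0.88 -0.93  1.74  0.84  0.98  1.38] F [-0.7  0.2 -0.6] open 0.795 ff 0.0
shift before turn [ 0.0476 -0.1926 -0.024 ] after turn [-0.1459  0.1344 -0.024 ] turn deg [4.0000e-02 2.0000e-02 1.4654e+02]
top cover 271 [ 0.5725 -0.1015  0.447 ] 173.4
top cover 250 [ 0.5735 -0.1021  0.4214] 189.6
scene cover 295 [ 0.5744 -0.0996  0.5135] 25.3
scene block 113 [ 0.5689 -0.0929  0.8627] 196.9
scene cover 237 [ 0.5752 -0.0998  0.6551] 76.6
0 [[0.481, -0.474], [0.428, -0.347], [0.811, -0.207], [0.771, -0.361], [0.721, -0.259]]
0.1 [[0.466, -0.437], [0.418, -0.32], [0.769, -0.191], [0.733, -0.333], [0.686, -0.24]]
0.15 [[0.459, -0.418], [0.413, -0.307], [0.748, -0.183], [0.714, -0.319], [0.669, -0.23]]
```

View pics/c5.png

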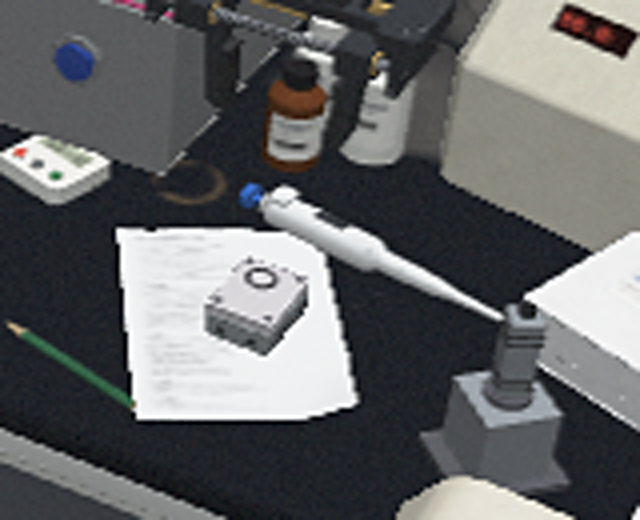

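The crop shows the plate lying square on the block, ring up at crop (262,278). Turning and moving above the probe.

Emit:
play_rows(translation=[[0,0,-0.012],[0,0,-0.012],[0,0,0],[0,0,0],[0,0,0],[0,0,0],[0,0,0],[-0.02,-0.022,0],[-0.024,-0.026,0],[-0.024,-0.026,0],[-0.024,-0.026,0],[-0.0225,-0.024,0],[-0.02,-0.022,0],[0,0,0],[0,0,0]], delta_rot=[[0,0,8],[0,0,8],[0,0,8],[0,0,8],[0,0,8],[0,0,8],[0,0,8.6],[0,0,0],[0,0,0],[0,0,0],[0,0,0],[0,0,0],[0,0,0],[0,0,0],[0,0,0]], grip=[0.6,0.6,0.6,0.6,0.6,0.6,0.6,0.6,0.6,0.6,0.6,0.6,0.6,0.6,0.6])

```text
clock: 21.42
tool_pos: [0.6218, -0.2915, 0.2595]
eef_rot: [0.247, 0.969, 0.001, -0.0]
contact_force: [-0.6, 0.3, 0.7]
opening: 0.799
finger_force: 0.0
```

```bash
python3 go.py .6217 -.293 .145 1.07
python3 - <<'E'
from fit import *
out=[]
for i in range(3):
    r.snapshot("scene");m=best("scene","probe",[.622,-.292,.1])
    if m is not None: print(m.sum(),fit(PR,{"scene":m.astype(np.float32)},[.622,-.293,-.5],.06))
for c in("scene","top"):
    im=r.snapshot(c);m=best(c,"spot",[.583,-.091,.03])
    print([ (c,np.round(d["point"],4),d["confidence"]) for d in r.look_for(c,"spot")])
E
```

```text
t 21.43 p [ 0.6218 -0.2915  0.2595] yaw 1.0711 q [ 0.71  0.9  -0.72  1.38  0.62  1.09  0.96] F [-0.6  0.3  0.7] open 0.799 ff 0.0
shift before turn [-0.0007 -0.0017  0.1145] after turn [-0.0007 -0.0014  0.1145] turn deg [ 0.14 -0.04  0.06]
251 (array([ 0.6238, -0.2911, -0.8252]), np.float64(36.4))
268 (array([ 0.6205, -0.2932, -0.7918]), np.float64(23.2))
318 (array([ 0.6217, -0.2927, -0.5168]), np.float64(13.3))
[('scene', array([ 0.5676, -0.1055,  0.032 ]), 0.77), ('scene', array([0.2334, 0.3032, 0.0112]), 0.48)]
[('top', array([0.2353, 0.3073, 0.01  ]), 0.9), ('top', array([ 0.5749, -0.0986,  0.0305]), 0.83)]
```

Emit:
play_rows(translation=[[-0.0007,-0.0015,0.02],[0,0,0.03],[0,0,0.03],[0,0,0.02],[0,0,0.01],[0,0,0.004],[0,0,0],[0,0,0]], delta_rot=[[0,0,0],[0,0,0],[0,0,0],[0,0,0],[0,0,0],[0,0,0],[0,0,0],[0,0,0]], grip=[0.6,0.6,0.6,0.6,0.6,0.6,0.6,0.6])

```text
clock: 23.02
tool_pos: [0.6224, -0.2946, 0.1465]
eef_rot: [0.248, 0.969, 0.0, 0.001]
contact_force: [-0.4, -0.1, -0.2]
opening: 0.8
finger_force: 0.0
```

Emit:
play_rows(translation=[[0,0,0],[0,0,0],[0,0,0],[0,0,0],[0,0,0],[0,0,0],[0,0,0],[0,0,0],[0,0,0],[0,0,0]], delta_rot=[[0,0,0],[0,0,0],[0,0,0],[0,0,0],[0,0,0],[0,0,0],[0,0,0],[0,0,0],[0,0,0],[0,0,0]], grip=[0.2,0,-0.2,-0.3,-0.4,-0.6,-0.8,-0.8,-0.8,-0.8], squeeze=30)

```text
clock: 24.28
tool_pos: [0.6219, -0.2942, 0.1456]
eef_rot: [0.248, 0.969, 0.001, 0.0]
contact_force: [1.4, 1.5, 1.2]
opening: 0.25
finger_force: 30.0
```

```bash
python3 go.py .6217 -.293 .26 1.07
```

```text
t 24.27 p [ 0.6219 -0.2942  0.1456] yaw 1.0699 q [ 0.69  1.04 -0.65  1.45  0.73  0.9   0.89] F [1.4 1.5 1.2] open 0.25 ff 29.998128293082118
shift before turn [ 0.0008  0.0011 -0.1144] after turn [ 0.0008  0.001  -0.1144] turn deg [ 0.09  0.01 -0.01]
```

Emit:
play_rows(translation=[[0,0,-0.01],[0,0,-0.015],[0,0,-0.02],[0,0,-0.02],[0,0,-0.02],[0,0,-0.02],[0,0,-0.015],[0,0,-0.01],[0,0,0],[0,0,0],[0,0,0]], delta_rot=[[0,0,0],[0,0,0],[0,0,0],[0,0,0],[0,0,0],[0,0,0],[0,0,0],[0,0,0],[0,0,0],[0,0,0],[0,0,0]], grip=[-0.8,-0.8,-0.8,-0.8,-0.8,-0.8,-0.8,-0.8,-0.8,-0.8,-0.8])

```text
clock: 25.65
tool_pos: [0.6214, -0.2946, 0.2747]
eef_rot: [0.248, 0.969, 0.001, -0.001]
contact_force: [-0.8, 0.7, -0.9]
opening: 0.247
finger_force: 30.0
```

```bash
python3 go.py .583 -.091 .26 1.07
python3 - <<'E'
from h import *
s=r.snapshot("scene");cv2.imwrite("pics/c6.png",cv2.resize(s[140:270,280:440],None,fx=4,fy=4,interpolation=cv2.INTER_CUBIC))
E
```

```text
t 25.65 p [ 0.6214 -0.2946  0.2747] yaw 1.0698 q [ 0.72  0.89 -0.73  1.36  0.61  1.12  0.98] F [-0.8  0.7 -0.9] open 0.247 ff 29.99846324790269
shift before turn [0.1314 0.1601 0.015 ] after turn [0.1314 0.1601 0.0147] turn deg [ 0.05 -0.07 -0.01]
```

View pics/c6.png

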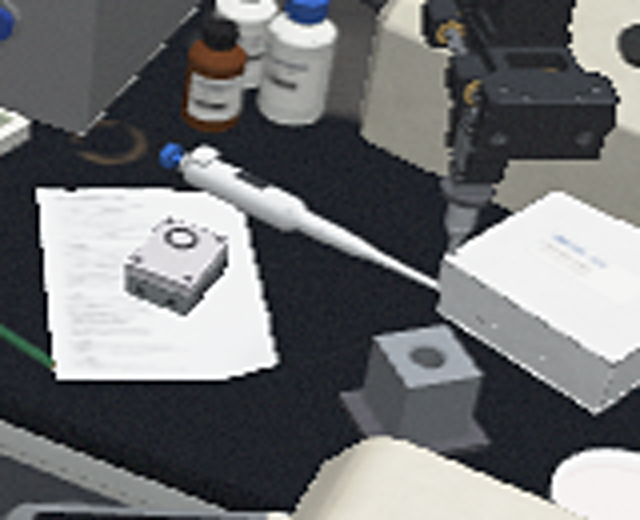

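The crop shows the probe lifted upright (tip at crop (457,243)), the stand empty, and the plate still square on the block. Before moving over, I'll check the ring centre and tip numerically.

Run:
```python
from h import *
print("tip pred",proj("scene",[.6214,-.2946,.1431]),"seen ~(394,201)")
P=np.array([.583,-.091,.03])
obs={}
for c in("scene","top"):
    im=cv2.resize(r.snapshot(c),None,fx=8,fy=8,interpolation=cv2.INTER_CUBIC)
    u=proj(c,P);g=cv2.cvtColor(im,cv2.COLOR_BGR2GRAY).astype(float);U=(u+.5)*8-.5
    yy,xx=np.mgrid[:g.shape[0],:g.shape[1]];k=np.hypot(xx-U[0],(yy-U[1])*(1.5 if c=="scene" else 1))
    for it in range(6):
        sel=np.hypot(xx-U[0],(yy-U[1])*(1.3 if c=="scene" else 1))<6*8
        w=np.clip(150-g,0,None)*sel;U=np.array([(w*xx).sum(),(w*yy).sum()])/w.sum()
    v=(U+.5)/8-.5;print(c,"pred",u.round(2),"found",v.round(2),onz(c,v,.03).round(4))
    b,a=U.astype(int)[::1];cv2.imwrite(f"pics/r_{c}.png",im[a-140:a+140,b-140:b+140])
x=np.hstack([cv2.imread("pics/r_scene.png"),cv2.imread("pics/r_top.png")])
for i in(140,420):cv2.drawMarker(x,(i,140),(0,0,255),0,20)
cv2.imwrite("pics/c7.png",x)
```

```text
tip pred [392.40750114 202.90507688] seen ~(394,201)
scene pred [324.67 199.17] found [324.78 199.04] [ 0.5836 -0.0907  0.03  ]
top pred [277.53 144.54] found [277.91 144.23] [ 0.5838 -0.0921  0.03  ]
```

View pics/c7.png

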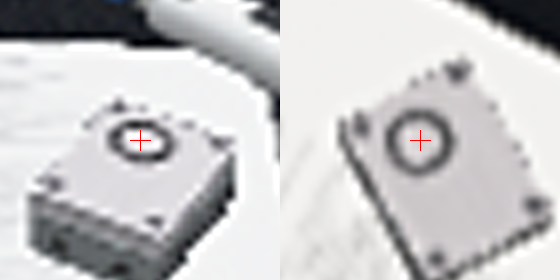

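Emit:
play_rows(translation=[[0.01,0.012,0],[0.017,0.021,0],[0.02,0.024,0],[0.02,0.025,0],[0.02,0.025,0],[0.018,0.022,0],[0.0138,0.0172,0],[0.012,0.014,0.01],[0,0,0.02],[0,0,0.02],[0,0,0.02],[0,0,0.02],[0,0,0],[0,0,0]], delta_rot=[[0,0,0],[0,0,0],[0,0,0],[0,0,0],[0,0,0],[0,0,0],[0,0,0],[0,0,0],[0,0,0],[0,0,0],[0,0,0],[0,0,0],[0,0,0],[0,0,0]], grip=[-0.8,-0.8,-0.8,-0.8,-0.8,-0.8,-0.8,-0.8,-0.8,-0.8,-0.8,-0.8,-0.8,-0.8])

```text
clock: 27.55
tool_pos: [0.5844, -0.091, 0.1861]
eef_rot: [0.248, 0.969, 0.001, 0.001]
contact_force: [0.9, -0.2, -1.8]
opening: 0.248
finger_force: 30.0
```

```bash
python3 go.py .5836 -.0912 .1546 1.07
python3 - <<'E'
from h import *
s=r.snapshot("scene");t=r.snapshot("top")
p=np.array(r.get_state()["tool_pos"]);print("tip pred",proj("scene",p-[0,0,.1316]),"ring",proj("scene",[.5836,-.0912,.03]))
cv2.imwrite("pics/c8.png",cv2.resize(s[150:225,285:385],None,fx=6,fy=6,interpolation=cv2.INTER_CUBIC))
E
```

```text
t 27.55 p [ 0.5844 -0.091   0.1861] yaw 1.0698 q [ 0.43  0.87 -0.64  1.76  0.72  0.76  0.49] F [ 0.9 -0.2 -1.8] open 0.248 ff 29.998399978503585
shift before turn [ 0.0006 -0.0007  0.0315] after turn [ 0.0006 -0.0006  0.0315] turn deg [ 0.11  0.05 -0.01]
tip pred [326.03814157 191.91263094] ring [324.8836157 199.1422974]
```

View pics/c8.png

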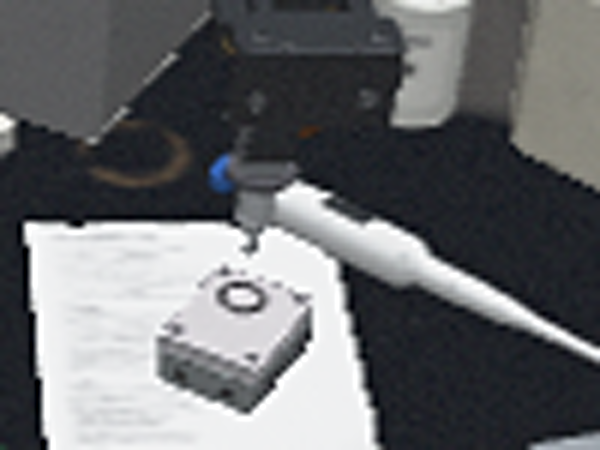

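The tip is at crop (250,250), i.e. scene (326.7,191.7), against a predicted (326.0,191.9). It is over the ring at (324.9,199.1). Pressing down gently.

Emit:
play_rows(translation=[[0.0005,-0.0007,0.01],[0,0,0.008],[0,0,0.004],[0,0,0.002],[0,0,0.002],[0,0,0],[0,0,0]], delta_rot=[[0,0,0],[0,0,0],[0,0,0],[0,0,0],[0,0,0],[0,0,0],[0,0,0]], grip=[-0.8,-0.8,-0.8,-0.8,-0.8,-0.8,-0.8])

```text
clock: 28.52
tool_pos: [0.5832, -0.0915, 0.16]
eef_rot: [0.248, 0.969, 0.001, 0.0]
contact_force: [-1.0, 0.5, 0.9]
opening: 0.243
finger_force: 30.0
```

```bash
python3 go.py .5836 -.0912 .1546 1.07
```

```text
t 28.52 p [ 0.5832 -0.0915  0.16  ] yaw 1.0697 q [ 0.42  0.91 -0.61  1.77  0.76  0.71  0.46] F [-1.   0.5  0.9] open 0.243 ff 29.999036779627204
shift before turn [-0.0002  0.0004  0.0054] after turn [-0.0002  0.0004  0.0054] turn deg [ 0.06  0.02 -0.01]
```

Emit:
play_rows(translation=[[0,0.0003,0.002],[0,0,0.002],[0,0,0.0013],[0,0,0],[0,0,0],[0,0,0],[0,0,0],[0,0,0]], delta_rot=[[0,0,0],[0,0,0],[0,0,0],[0,0,0],[0,0,0],[0,0,0],[0,0,0],[0,0,0]], grip=[-0.8,-0.8,-0.8,-0.8,-0.8,-0.8,-0.8,-0.8])

```text
clock: 29.52
tool_pos: [0.5834, -0.0914, 0.1544]
eef_rot: [0.248, 0.969, 0.0, 0.0]
contact_force: [-1.1, -0.9, 3.1]
opening: 0.243
finger_force: 30.0
```

```bash
python3 go.py .5836 -.0912 .1546 1.07
python3 - <<'E'
from h import *
f=[]
for i in range(6):
    s=r.snapshot("scene");f.append(r.get_state()["contact_force"][2])
print(np.round(f,1))
cv2.imwrite("pics/c9.png",cv2.resize(s[150:225,285:385],None,fx=6,fy=6,interpolation=cv2.INTER_CUBIC))
E
```

```text
t 29.52 p [ 0.5834 -0.0914  0.1544] yaw 1.0696 q [ 0.41  0.91 -0.6   1.77  0.77  0.7   0.45] F [-1.1 -0.9  3.1] open 0.243 ff 30.000452371314168
shift before turn [-0.0001  0.0002 -0.0002] after turn [-0.0001  0.0002 -0.0002] turn deg [ 0.06  0.01 -0.02]
[2.7 2.9 2.7 3.3 3.8 2.8]
```

View pics/c9.png

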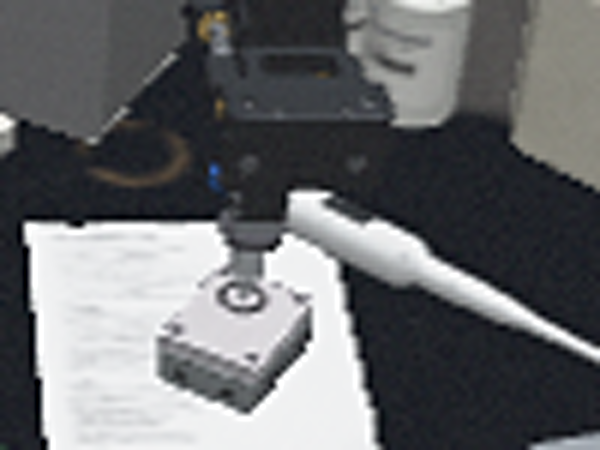

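The tip stands inside the ring (crop (245,293), ring (242,297)). The contact force is about 4.5 N once the probe's weight is added back, so the spring is about half way in. Handing in.

```bash
python3 -c "
from plant import r
print(r.finish_job())"
```

```text
the job is handed in; nothing more can be done
None
```

The job is handed in, with no verdict returned: the ringed plate is square on the heater block, and the probe is held upright in the ring at about 4.5 N, spring about half way in.

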